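# Clamp the dowelled end strip home and release the quick clamp

### The job

The end strip of the cheese board has worked off its dowels. Pump the quick clamp's trigger, a squeeze at a time, until the far jaw has pushed the strip right home against the board and it is nipped up hand-tight, but stop before the jaws bruise the wood; then press the clamp's release tab so that the jaws let go and the mended board lies slack between them. Do not push on the board or strip yourself, leave the board lying between the jaws, and do not knock the other things on the drainer.

Things in the scene. Friction and masses are not known exactly. Their poses are not given: they have to be found in the camera images.
- clamp_board: Fixed plywood board, 170 x 350 x 18 mm, with a black quick clamp bolted on its side on it. Origin: underside of the plywood, below the bar's axis amid the housing; x points from the handle side to the jaw tips, y along the bar towards the far jaw, z up. Coordinates below are mm in this frame. Clamp mid-plane z = 37; housing x -30..28, y -78..32, top z = 64; the bar's end reaches y = -135 at most.
- handle_back (a point): Point at (-85, -32, 37) on the back (-y) face of the clamp's black handle, a bar x -127..-30, y -32..-10, z 23..51 that points to -x. Handle, trigger and tab overhang the plywood (its edge is at x = -32): below them is only the drainer, its ribs at z = 0. The clamp is bolted down: squeezing the trigger to the handle or just pushing it that way does the same.
- trigger_face (a point): Finger point on the front (+y) face of the clamp's trigger, a grey lever before the handle, 92 mm long, 12 thick, z 25..49; at rest at (-85, 32, 37), 64 mm from handle_back, 40 mm when fully squeezed. A full squeeze walks the far jaw about 6 mm to the fixed jaw (the first 2 mm at the finger are free play). Let go: it springs right back, a brake holds the bar, and the next squeeze walks on.
- trigger (a joint): Angle of the trigger, rad: 0 at rest, 0.25 fully squeezed (24 mm at the finger point). The spring takes about 3 N at the finger, sliding the dowels 10 to 14 N in all. Once the strip is home the squeeze stiffens and the trigger no longer goes right in: jaw load is about 3.6 times the finger force (20 N at the finger, hand-tight: 65 to 80 N at the jaws; 30 N: about 107 N), and the brake keeps most of it when the trigger is let go.
- tab_back (a point): Middle of the back (-y) face of the release tab, a grey upright tab 22 mm wide (x), 26 high, 7 thick, that sticks out of the housing on the handle side, just behind the handle; at rest at (-51, -49, 37), up to 4 mm further out (-y) while the jaws are loaded. Behind it (-y) is free room, 10 mm beside the housing. It is pressed towards +y.
- release_tab (a joint): Angle of the release tab, rad: 0 to -0.15 at rest (sprung), 0.25 pressed right in, about 6.5 mm towards +y of its unloaded place. It takes about 3 N to start and 5 to 8 N to press right in, and it frees the bar: the far jaw springs back some millimetres.
- fixed_jaw (a point): Middle of the face of the fixed jaw's rubber pad at (68, 36, 37), facing +y; pad 36 wide (x), 30 high.
- far_pad: Rubber pad (36 x 8 x 30 mm) of the far jaw, which slides with the bar along y. Origin: middle of the pad's back; its working face is 8 mm further to -y. The jaw behind it flexes about 1 mm for 45 N, so the pad stays put against the wood while the load rises.
- cheese_board: Loose wooden cheese board, 100 (x) x 115 (y) x 20 mm, lying on the plywood (z = 18) between the jaws with some millimetres to spare. Origin: centre of its underside; axes about those of clamp_board. Its -y edge comes against the fixed jaw; the end strip is dowelled to its +y edge.
- end_strip (a joint): How far the end strip (100 x 32 x 19 mm wood, on two 10 mm dowels) is driven on, m: 0 is 14 mm off the cheese board, 0.014 is right home. It starts 6 to 12 mm off and takes about 25 N to slide. More than about 115 N at the pad bruises the wood.
- casserole: Bystander: round glass casserole dish, 200 mm across, 75 mm high. Origin: centre of its underside.
- ramekin: Bystander: white ramekin, 90 mm across, 50 mm high. Origin: centre of its underside.
- funnel: Bystander: yellow plastic funnel standing on its mouth, 110 mm across, 100 mm high. Origin: centre of its underside.
- masher: Bystander: steel potato masher lying down, 240 mm long, plate 85 x 86 mm. Origin: on the drainer below its middle.

How it is judged:
By the outcome, as a careful person would: the job done as asked, in the order asked, and still so for the second after the job is handed in, with the robot touching nothing.
It also fails if it takes over 48 s, if anything falls off the work surface, if the arm or the gripper's body presses on something with over 40 N, if the wrist force passes 120 N, or if a joint passes its speed limit or range.

### The arm

A 6-joint arm with a two-finger parallel gripper is mounted at the origin on the work surface. World frame = base frame: x ahead of the robot, y to its left, z up, the work surface at z = 0. Lengths are in m, angles in rad, forces in N, time in s.
With the tool pointing down it reaches from about 0.25 to 0.775 m from the base axis. Payload 4 kg.
Tool frame: the origin (TCP) lies midway between the tips of the shut fingers; the grasp point (between the pads) lies 19 mm behind it (robot.tcp_to_grasp is the distance from the TCP to the grasp point, in m); z points along the fingers, y is the line along which they close (so a half turn about z gives the same grasp; the last joint's range is limited). The gripper opens to 94 mm and grips with 3 to 60 N. Pads are 16 mm wide; open, the fingers measure 119 mm over their backs; the gripper's body (75 mm by 177 mm) begins 78 mm behind the grasp point.
Start: joints at [1.116, 0.087, 1.371, -0, 1.684, -0.103], TCP at [0.19, 0.516, 0.176] pointing down, gripper open.
Joint ranges: [-3.1, 3.1], [-0.76, 2.03], [0.27, 2.55], [-1.08, 4.22], [0.17, 2.65], [-2.57, 2.57]. Speed limits (rad/s): [2.79, 2.79, 3.14, 3.14, 3.14, 3.14].

### API

Orientations are given as [roll, pitch, yaw] about the fixed x, y, z axes, in that order (R = Rz(yaw) Ry(pitch) Rx(roll)).
In Python, from bench import robot, viewer gives the robot as it stands. The module is installed in compiled form; this text tells all that it offers.
- The arm moves only by the shell command python3 -m handwheel 'ROWS' [OPENING]. ROWS is JSON, a list of rows, each a list of 6 numbers: the shift along the tool's x, y, z in units of 0.2 m (1.0 is 0.2 m), then the turn, a rotation vector about the tool's x, y, z in units of 30 degrees (1.0 is 30 degrees). In form: [[x, y, z, wx, wy, wz], ...]. A call has 1 to 10 rows; each row is the pose to reach, as a shift and turn from the pose commanded when the call began, along the tool's axes at that moment; what a row does not reach only later rows make up. A row lasts 1/12 s, in which the tool goes at most 41.7 mm and 7.16 degrees, less where a joint would pass 70% of its speed; a pose out of reach is approached as far as the arm can. A call with a number of a shift or a turn outside -1 to 1 is refused whole. A call with a gripper value outside its range is refused whole. OPENING is the gripper's target within -1 to 1 (shut at 1, half-way at 0, fully open at -1), set as the call begins (- or left out, the last holds). The fingers move at their own pace and stop on an object; the grip force is fixed at half the most. Time passes only in rows, so rows that repeat a pose let the fingers close. It gives the time, the measured TCP pose, the force, the opening and the grip force at its end, in the units of the state.
- robot.get_obs(): the state, without advancing time (a new reading comes with each control period).
- viewer.snapshot(name): name is "scene" or "top" or "wrist"; returns the picture (384x512x3 uint8, red, green, blue); there is no depth.
- viewer.calibration(name): a dict with "fx", "fy", "cx", "cy" (pixels), "R" (3x3) and "t" (3): a world point X has camera coordinates R X + t. Camera axes: x right, y down, z forward; pixel columns grow to the right and rows downward; lengths in m; the calibration is good to about 2 mm. A picture is of the moment at which its call begins: read the wrist's pose just before it. calibration takes no time and is no camera call; for the wrist camera it gives the pose at the moment of the call.
- robot.close_job(): hands the job in; it is judged then, once.
The state is a dict: "time": time; "joint_positions": joint angles; "qvel": joint speeds; "joint_torque": joint torques, N m; "tool_pos": TCP position; "ee_rot": TCP orientation; "wrist_force": force on the tool from outside, world axes, zero at the start; "wrist_torque": the same for the moment, N m; "width": finger opening in m; "finger_force": force on a finger pad.
Only numpy, scipy, OpenCV 4.12 (cv2) and the standard library are available. Lean on these libraries where they do the work, as an engineer would, in place of code of your own. Each camera call takes 0.05 s, during which the arm holds its last target. There are 200 camera calls.

## Working session

There is one attempt and no reset: what is moved stays moved. The work goes in short steps, Python scripts to look and compute and a shell command to move; the robot and the scene stay as the last step left them, time stands still between calls to the robot, and variables do not carry over. Pictures are saved under pics/ and viewed, at most 10 in all, crops included, and the job is handed in when it is done.

```bash
mkdir -p pics; python3 - <<'E'
from bench import robot, viewer
import cv2, numpy as np
for n in("scene","top"):
    im=viewer.snapshot(n); cv2.imwrite(f"pics/{n}0.png",cv2.resize(im[:,:,::-1],(800,600),interpolation=cv2.INTER_CUBIC)); cv2.imwrite(f"pics/{n}_raw.png",im[:,:,::-1])
    c=viewer.calibration(n); print(n,{k:np.round(v,3).tolist() for k,v in c.items()})
print(robot.get_obs())
E
```

```text
scene {'fx': 449.721, 'fy': 449.721, 'cx': 263.966, 'cy': 187.597, 'R': [[-0.251, 0.968, 0.016], [0.521, 0.149, -0.84], [-0.816, -0.203, -0.542]], 't': [0.139, -0.213, 1.738]}
top {'fx': 425.189, 'fy': 425.189, 'cx': 256.625, 'cy': 189.064, 'R': [[-0.001, -1.0, -0.013], [-0.992, 0.003, -0.13], [0.13, 0.013, -0.991]], 't': [0.012, 0.545, 1.5]}
{'time': 0.1, 'joint_positions': array([ 1.11588854e+00,  8.78576227e-02,  1.37209264e+00, -3.18800177e-05,
        1.68360560e+00, -1.03067043e-01]), 'qvel': array([ 0.00074234, -0.0015197 , -0.00184662, -0.00010983,  0.00078064,
        0.00034961]), 'joint_torque': array([ 1.77782589e-03, -3.41251767e+01, -3.03301656e+01,  7.18495483e-02,
        3.03878495e-02, -8.36502340e-05]), 'tool_pos': array([0.18929781, 0.51580575, 0.17473943]), 'ee_rot': array([-3.13963660e+00, -1.70467869e-04,  2.78974818e+00]), 'wrist_force': array([ 0.0254382 ,  0.24370482, -0.45624529]), 'wrist_torque': array([0.01800508, 0.01106585, 0.02253119]), 'finger_force': 0.0, 'width': 0.09387764578670545}
```

View pics/top0.png

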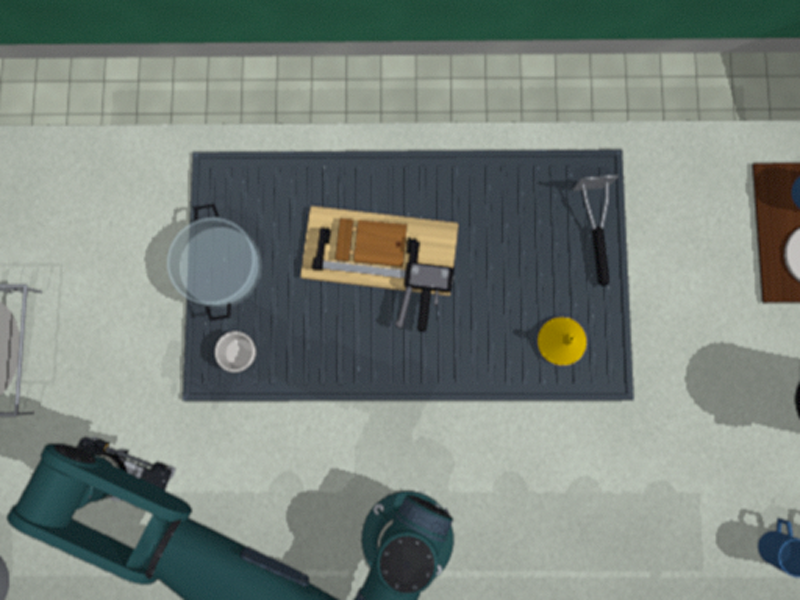

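View pics/scene0.png

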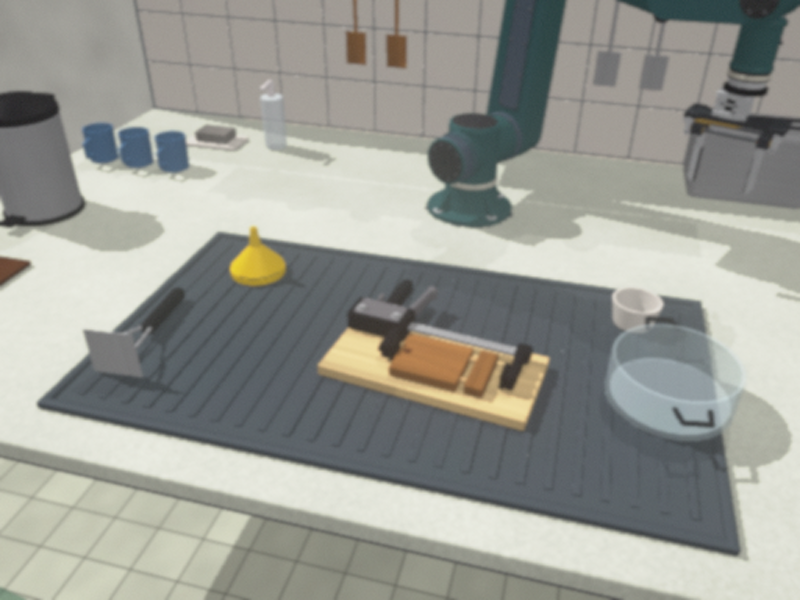

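The top view shows the plywood with corners near (311,207), (459,222), (453,294) and (302,278) in 800x600 pixels. The clamp handle (423,310) and trigger (405,305) point towards the robot, and the far jaw is at the left (322,250). The scene view agrees, and the frame is roughly the world axes turned a few degrees.

```bash
cat > h.py <<'E'
import numpy as np
def ray(c,u,v):
    R=np.array(c["R"]);t=np.array(c["t"])
    d=R.T@np.array([(u-c["cx"])/c["fx"],(v-c["cy"])/c["fy"],1]); return -R.T@t,d/np.linalg.norm(d)
def onz(c,u,v,z):
    o,d=ray(c,u,v); return o+d*(z-o[2])/d[2]
def proj(c,X):
    p=np.array(c["R"])@X+c["t"]; return np.array([c["fx"]*p[0]/p[2]+c["cx"],c["fy"]*p[1]/p[2]+c["cy"]])
def tri(rs):
    A=0;b=0
    for o,d in rs:
        P=np.eye(3)-np.outer(d,d);A=A+P;b=b+P@o
    return np.linalg.solve(A,b)
E
python3 - <<'E'
from bench import viewer
import cv2,numpy as np
from h import *
q={}
for n in("scene","top"):
    im=cv2.imread(f"pics/{n}_raw.png"); h=cv2.cvtColor(im,cv2.COLOR_BGR2HSV)
    m=cv2.inRange(h,(10,60,110),(28,200,255)); m[:120]=0
    if n=="top": m=m*1; m[:,400:]=0
    m[:, :130]=0
    k,l,s,_=cv2.connectedComponentsWithStats(m)
    i=1+np.argmax(s[1:,4]); p=np.argwhere(l==i)[:,::-1]
    hull=cv2.convexHull(p.astype(np.int32))
    a=cv2.approxPolyDP(hull,5,True)[:,0]; print(n,s[i],a.tolist(), cv2.boxPoints(cv2.minAreaRect(hull)).round(1).tolist())
c=viewer.calibration("top")
for z in (0.018,0.03): print([onz(c,u*.64,v*.64,z).round(4).tolist() for u,v in((311,207),(459,222),(453,294),(302,278))])
E
```

```text
scene [ 204  209  148   67 5257] [[351, 229], [333, 275], [204, 238], [223, 209]] [[202.0, 239.10000610351562], [215.39999389648438, 190.6999969482422], [351.70001220703125, 228.3000030517578], [338.29998779296875, 276.70001220703125]]
top [ 192  132  101   53 3319] [[292, 143], [290, 169], [258, 184], [192, 176], [199, 132]] [[191.6999969482422, 177.5], [197.1999969482422, 130.89999389648438], [293.3999938964844, 142.1999969482422], [287.8999938964844, 188.8000030517578]]
[[0.7607, 0.2253, 0.018], [0.7226, -0.1267, 0.018], [0.5505, -0.1105, 0.018], [0.5894, 0.2437, 0.018]]
[[0.7574, 0.2235, 0.03], [0.7196, -0.1257, 0.03], [0.5489, -0.1097, 0.03], [0.5875, 0.2417, 0.03]]
```

```bash
python3 - <<'E'
from bench import viewer
from h import *
ct,cs=viewer.calibration("top"),viewer.calibration("scene")
P=[]
for a,b in(((198.5,132),(333,272)),((293.5,142),(204,236)),((192.5,177.5),(351.5,226))):
    p=tri([ray(ct,*a),ray(cs,*b)]); P.append(p); print(p.round(4))
for z in(.02,.025,.03):
    A,B,C=[onz(ct,*a,z) for a in((198.5,132),(293.5,142),(192.5,177.5))]
    ey=(A-B)/np.linalg.norm(A-B); print(z,np.linalg.norm(A-B),np.linalg.norm(A-C),np.degrees(np.arctan2(-ey[0],ey[1])),A,B,C)
E
```

```text
[0.7617 0.2243 0.0219]
[ 0.7203 -0.1214  0.0231]
[0.5883 0.2458 0.0338]
0.02 0.3548209516813941 0.17236076408639586 -6.4054340124824325 [0.76198608 0.22706267 0.02      ] [ 0.72240113 -0.12554325  0.02      ] [0.59069518 0.24623716 0.02      ]
0.025 0.3536673696990013 0.17180039054875867 -6.405434012482424 [0.76063208 0.22629407 0.025     ] [ 0.72117583 -0.12516548  0.025     ] [0.58989808 0.24540622 0.025     ]
0.03 0.35251378771660846 0.17124001701112138 -6.405434012482432 [0.75927809 0.22552547 0.03      ] [ 0.71995053 -0.1247877   0.03      ] [0.58910098 0.24457528 0.03      ]
```

```bash
python3 -m handwheel '[[-1,-1,-0.37,0,0,-0.46],[-1,-1,-0.37,0,0,-0.46],[-1,-1,-0.37,0,0,-0.46],[-1,-1,-0.37,0,0,-0.46],[-1,-1,-0.37,0,0,-0.46],[-1,-1,-0.37,0,0,-0.46],[-1,-1,-0.37,0,0,-0.46],[-1,-1,-0.37,0,0,-0.46]]' 1
python3 -m handwheel '[[-0.85,-1,0,0,0,0],[-0.85,-1,0,0,0,0],[-0.85,-1,0,0,0,0],[-0.85,-1,0,0,0,0],[-0.85,-1,0,0,0,0],[-0.85,-1,0,0,0,0],[-0.85,-1,0,0,0,0],[-0.85,-1,0,0,0,0],[-0.85,-1,0,0,0,0]]'
python3 - <<'E'
from bench import robot, viewer
import cv2, numpy as np
o=robot.get_obs(); c=viewer.calibration("wrist"); im=viewer.snapshot("wrist")
np.save("c1.npy",c,allow_pickle=True); cv2.imwrite("pics/w1_raw.png",im[:,:,::-1]); cv2.imwrite("pics/w1.png",cv2.resize(im[:,:,::-1],(800,600),interpolation=cv2.INTER_CUBIC))
print({k:np.round(o[k],4) for k in("time","tool_pos","ee_rot","joint_positions","wrist_force")})
R=np.array(c["R"]);print(-R.T@c["t"],R[2],c["fx"])
E
```

```text
time: 0.77
tool_pos: [0.3116, 0.2548, 0.252]
ee_rot: [-3.142, 0.005, 3.021]
wrist_force: [0.0, 0.4, 0.3]
width: 0.0441
finger_force: 0.0
time: 1.52
tool_pos: [0.4548, 0.0426, 0.249]
ee_rot: [3.141, -0.002, 3.03]
wrist_force: [-0.4, -0.1, 0.0]
width: 0.0001
finger_force: 0.0
{'time': np.float64(1.5167), 'tool_pos': array([0.4548, 0.0426, 0.249 ]), 'ee_rot': array([ 3.1406e+00, -2.3000e-03,  3.0299e+00]), 'joint_positions': array([-3.1800e-02, -1.2240e-01,  1.4334e+00,  1.2000e-03,  1.8328e+00,
       -1.4905e+00]), 'wrist_force': array([-0.3724, -0.0933,  0.0201])}
[0.37424895 0.05149633 0.45834855] [ 0.27533945 -0.02941794 -0.96089686] 272.53527306680803
```

View pics/w1.png

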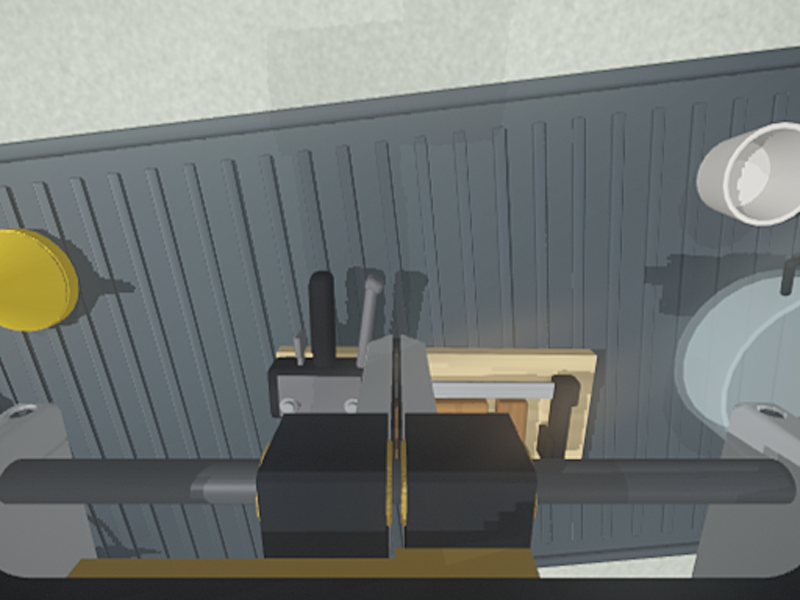

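The wrist view shows, in 800x600 pixels, the tab at (299,335-362), handle at x≈322 with its tip at y≈272, trigger from (374,280) to (362,365) and housing (270-365, 360-415). I'll zoom in for precise edges.

```bash
python3 - <<'E'
import cv2
im=cv2.imread("pics/w1_raw.png")[165:275,160:270]
im=cv2.convertScaleAbs(im,alpha=1.6,beta=10)
cv2.imwrite("pics/w1c.png",cv2.resize(im,(594,594),interpolation=cv2.INTER_CUBIC))
E
```

```text
(no output)
```

View pics/w1c.png

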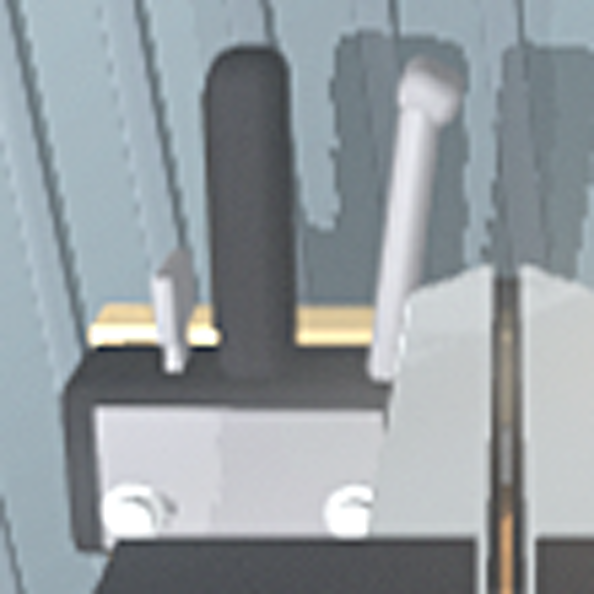

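```bash
cat >> h.py <<'E'
def px(u,v): return 160+u/5.4,165+v/5.4
th=-np.radians(6.4); ex=np.array([np.cos(th),np.sin(th),0]); ey=np.array([-np.sin(th),np.cos(th),0])
E
python3 - <<'E'
from h import *
c=np.load("c1.npy",allow_pickle=True).item(); zd=.008
def m(name,u,v,z,X=None,Y=None):
    p=onz(c,*px(u,v),zd+z/1000); a,b=p@ex*1000,p@ey*1000
    print(name,p.round(4),"ox*",None if X is None else round(a-X,1),"oy*",None if Y is None else round(b-Y,1))
m("handleL",211,150,37,None,-32);m("handleR",291,150,37,None,-10)
m("handleL2",218,300,37,None,-32);m("handleR2",296,300,37,None,-10)
m("handletip",248,45,40,-127)
m("plyedge",110,306,18,-32);m("plyedge",340,306,18,-32); m("plyedgebot",340,342,0,-32)
m("hous left top",65,400,64,None,-78)
m("hous front",240,400,64,-30)
m("tab back top",153,278,50,-62,-49)
m("tab back top2",167,370,50,-40,-49)
m("trig face",435,170,40,-85,32)
m("trig tip",440,60,37)
m("plycornerR",160+0,0,18)
E
python3 - <<'E'
import sys; sys.path.insert(0,'.')
from h import *
c=np.load("c1.npy",allow_pickle=True).item()
a=onz(c,597*.64,350*.64,.026); b=onz(c,277*.64,348*.64,.026); print(a,b,np.degrees(np.arctan2(-(a-b)[0],(a-b)[1])), np.linalg.norm(a-b))
E
```

```text
handleL [ 0.4926 -0.0477  0.045 ] ox* None oy* 39.5
handleR [ 0.4952 -0.0244  0.045 ] ox* None oy* 41.0
handleL2 [ 0.5398 -0.0535  0.045 ] ox* None oy* 39.0
handleR2 [ 0.5425 -0.0301  0.045 ] ox* None oy* 40.6
handletip [ 0.4619 -0.0312  0.048 ] ox* 589.5 oy* None
plyedge [ 0.5456 -0.0927  0.026 ] ox* 584.5 oy* None
plyedge [ 0.5538 -0.0203  0.026 ] ox* 584.6 oy* None
plyedgebot [ 0.5741 -0.0251  0.008 ] ox* 605.3 oy* None
hous left top [ 0.5548 -0.0958  0.072 ] ox* None oy* 44.7
hous front [ 0.5605 -0.0455  0.072 ] ox* 592.1 oy* None
tab back top [ 0.5256 -0.068   0.058 ] ox* 591.9 oy* 40.1
tab back top2 [ 0.5551 -0.069   0.058 ] ox* 599.3 oy* 42.3
trig face [0.5052 0.0172 0.048 ] ox* 585.1 oy* 41.4
trig tip [0.4731 0.0225 0.045 ] ox* None oy* None
plycornerR [ 0.45   -0.0596  0.026 ] ox* None oy* None
[0.58892129 0.25096546 0.026     ] [ 0.54691634 -0.09836617  0.026     ] -6.856540162214491 0.3518479790410156
```

```bash
python3 -m handwheel '[[-0.28,0.03,0.9,0,0,0],[-0.28,0.03,0.9,0,0,0],[-0.28,0.03,0.9,0,0,0],[-0.28,0.03,0.9,0,0,0],[-0.28,0.03,0.9,0,0,0],[-0.28,0.03,0.9,0,0,0],[-0.28,0.03,0.9,0,0,0]]'
python3 - <<'E'
from bench import robot, viewer
import cv2, numpy as np
c=viewer.calibration("wrist"); im=viewer.snapshot("wrist")
cv2.imwrite("pics/w2.png",cv2.resize(im[100:330,100:400,::-1],(780,598),interpolation=cv2.INTER_CUBIC))
from h import *
o=robot.get_obs();p=o["tool_pos"];print(p,p@ex*1000-588,p@ey*1000-40.5,o["ee_rot"])
E
```

```text
time: 2.15
tool_pos: [0.51, 0.0437, 0.0692]
ee_rot: [3.141, -0.003, 3.033]
wrist_force: [1.6, 0.6, 1.1]
width: 0.0003
finger_force: 0.0
[0.51159392 0.04333252 0.07131036] -84.42460725801232 59.58929483617743 [3.14109074e+00 1.51799354e-03 3.03291176e+00]
```

View pics/w2.png

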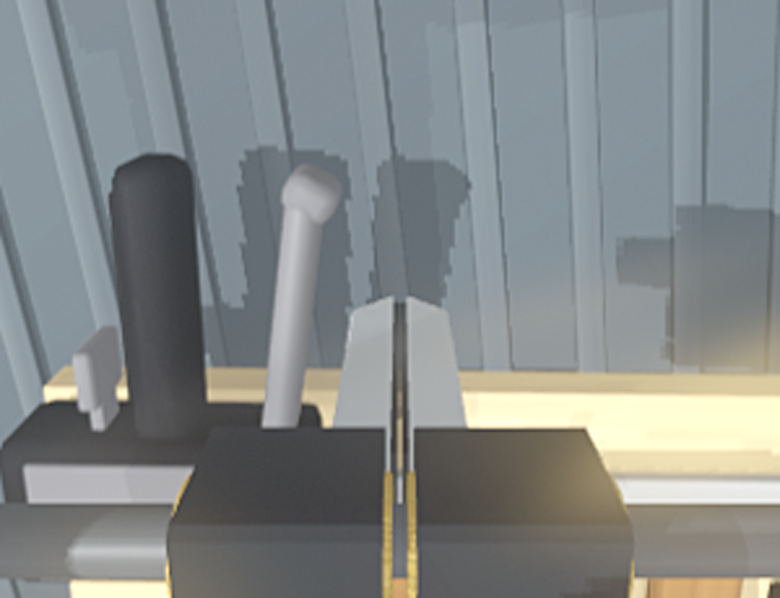

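The finger tips at (400,305) stand about 15 mm in front of the trigger (285-310, 200-420) and clear of its knob. I'll lower it and feel for contact.

```bash
python3 -m handwheel '[[0,0,0.1,0,0,0],[0,0,0.2,0,0,0],[0,0,0.2,0,0,0],[0,0,0.2,0,0,0]]'
python3 -m handwheel '[[0,-0.04,0,0,0,0],[0,-0.065,0,0,0,0],[0,-0.09,0,0,0,0],[0,-0.09,0,0,0,0]]'
```

```text
time: 2.53
tool_pos: [0.512, 0.0424, 0.0318]
ee_rot: [3.141, 0.002, 3.031]
wrist_force: [0.2, 0.4, 0.1]
width: 0.0006
finger_force: 0.0
time: 2.87
tool_pos: [0.5103, 0.0227, 0.0311]
ee_rot: [-3.141, 0.002, 3.029]
wrist_force: [-0.2, -0.1, 0.3]
width: 0.0003
finger_force: 0.0
```

```bash
python3 -m handwheel '[[0,-0.02,0,0,0,0],[0,-0.03,0,0,0,0],[0,-0.03,0,0,0,0]]'
python3 -m handwheel '[[0,-0.02,0,0,0,0],[0,-0.03,0,0,0,0],[0,-0.03,0,0,0,0]]'
```

```text
time: 3.12
tool_pos: [0.5091, 0.0185, 0.0301]
ee_rot: [3.14, 0.001, 3.03]
wrist_force: [0.9, 2.3, 1.2]
width: 0.0002
finger_force: 1.3
time: 3.37
tool_pos: [0.5074, 0.013, 0.0299]
ee_rot: [3.14, -0.002, 3.031]
wrist_force: [-2.9, 4.5, 2.4]
width: 0.0003
finger_force: 2.6
```

```bash
python3 -m handwheel '[[0,-0.02,0,0,0,0],[0,-0.04,0,0,0,0],[0,-0.055,0,0,0,0],[0,-0.055,0,0,0,0]]'
python3 -m handwheel '[[0,-0.015,0,0,0,0],[0,-0.025,0,0,0,0],[0,-0.025,0,0,0,0]]'
```

```text
time: 3.7
tool_pos: [0.506, 0.0021, 0.03]
ee_rot: [3.139, -0.002, 3.031]
wrist_force: [-2.5, 5.0, 3.9]
width: 0.0005
finger_force: 3.1
time: 3.95
tool_pos: [0.5053, -0.0025, 0.03]
ee_rot: [3.139, -0.003, 3.031]
wrist_force: [-3.7, 5.8, 4.0]
width: 0.0007
finger_force: 3.4
```

```bash
python3 -m handwheel '[[0,-0.01,0,0,0,0],[0,-0.01,0,0,0,0]]'
python3 -m handwheel '[[0,0.06,0,0,0,0],[0,0.13,0,0,0,0],[0,0.13,0,0,0,0],[0,0.08,0,0,0,0],[0,0.03,0,0,0,0],[0,0.01,0,0,0,0],[0,0.01,0,0,0,0]]'
```

```text
time: 4.12
tool_pos: [0.5051, -0.0044, 0.03]
ee_rot: [3.139, -0.003, 3.031]
wrist_force: [-3.2, 5.2, 4.0]
width: 0.0006
finger_force: 3.5
time: 4.7
tool_pos: [0.5053, -0.0036, 0.0298]
ee_rot: [3.14, -0.003, 3.03]
wrist_force: [-2.6, 4.2, 4.6]
width: 0.0006
finger_force: 2.9
```

```bash
python3 -m handwheel '[[0,0.06,0,0,0,0],[0,0.13,0,0,0,0],[0,0.13,0,0,0,0],[0,0.13,0,0,0,0]]'
python3 -m handwheel '[[0,-0.04,0,0,0,0],[0,-0.07,0,0,0,0],[0,-0.09,0,0,0,0],[0,-0.09,0,0,0,0]]'
```

```text
time: 5.03
tool_pos: [0.5093, 0.0218, 0.0295]
ee_rot: [-3.14, -0.0, 3.032]
wrist_force: [-0.1, -0.3, 0.1]
width: 0.0002
finger_force: 0.0
time: 5.37
tool_pos: [0.5062, 0.0042, 0.0298]
ee_rot: [3.139, -0.002, 3.03]
wrist_force: [-3.0, 3.4, 3.8]
width: 0.0004
finger_force: 2.5
```

```bash
python3 -m handwheel '[[0,-0.02,0,0,0,0],[0,-0.04,0,0,0,0],[0,-0.05,0,0,0,0],[0,-0.05,0,0,0,0]]'
python3 - <<'E'
from bench import robot, viewer
import cv2
im=viewer.snapshot("scene"); cv2.imwrite("pics/s2_raw.png",im[:,:,::-1])
a=cv2.imread("pics/scene_raw.png")[180:280,215:365]; b=im[180:280,215:365,::-1]
cv2.imwrite("pics/s2.png",cv2.resize(cv2.vconcat([a,b]),(450,600),interpolation=cv2.INTER_CUBIC))
E
```

```text
time: 5.7
tool_pos: [0.5048, -0.005, 0.0298]
ee_rot: [3.138, -0.003, 3.03]
wrist_force: [-3.5, 5.4, 3.5]
width: 0.0003
finger_force: 3.3
```

View pics/s2.png

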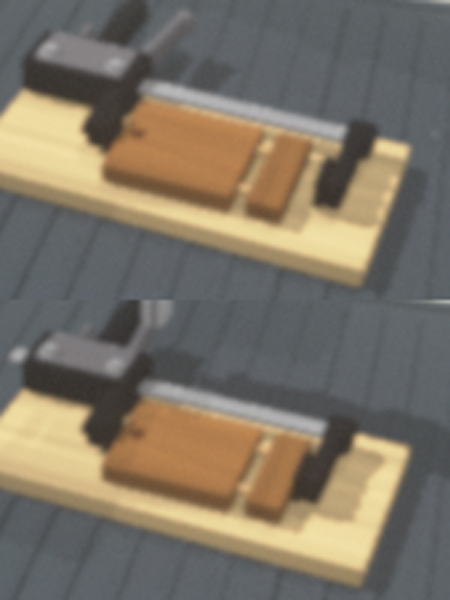

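The jaw has walked about 12 mm (from x≈330 to x≈310) and is now almost at the strip, with the gap between strip and board still open. On with the squeezes.

```bash
python3 -m handwheel '[[0,0.07,0,0,0,0],[0,0.14,0,0,0,0],[0,0.14,0,0,0,0],[0,0.14,0,0,0,0],[0,0.08,0,0,0,0],[0,0.06,0,0,0,0],[0,0.05,0,0,0,0],[0,0.05,0,0,0,0]]'
python3 -m handwheel '[[0,-0.02,0,0,0,0],[0,-0.035,0,0,0,0],[0,-0.05,0,0,0,0],[0,-0.05,0,0,0,0]]'
```

```text
time: 6.42
tool_pos: [0.5062, 0.0043, 0.03]
ee_rot: [3.138, -0.002, 3.03]
wrist_force: [-2.8, 5.0, 3.8]
width: 0.0008
finger_force: 2.9
time: 6.75
tool_pos: [0.505, -0.0026, 0.0301]
ee_rot: [3.133, -0.003, 3.03]
wrist_force: [-2.8, 11.5, 4.6]
width: 0.0005
finger_force: 5.6
```

```bash
python3 -m handwheel '[[0,0.07,0,0,0,0],[0,0.14,0,0,0,0],[0,0.14,0,0,0,0],[0,0.14,0,0,0,0],[0,0.1,0,0,0,0],[0,0.08,0,0,0,0],[0,0.07,0,0,0,0],[0,0.07,0,0,0,0]]'
python3 -m handwheel '[[0,-0.01,0,0,0,0],[0,-0.02,0,0,0,0],[0,-0.02,0,0,0,0]]'
python3 -m handwheel '[[0,-0.01,0,0,0,0],[0,-0.02,0,0,0,0],[0,-0.02,0,0,0,0]]'
```

```text
time: 7.42
tool_pos: [0.5073, 0.0109, 0.0304]
ee_rot: [3.133, -0.001, 3.03]
wrist_force: [-1.1, 10.7, 3.4]
width: -0.0001
finger_force: 5.1
time: 7.67
tool_pos: [0.5065, 0.0074, 0.0305]
ee_rot: [3.132, -0.002, 3.03]
wrist_force: [-1.9, 10.9, 4.7]
width: 0.0005
finger_force: 5.8
time: 7.92
tool_pos: [0.5059, 0.0036, 0.0306]
ee_rot: [3.132, -0.003, 3.03]
wrist_force: [-3.3, 12.2, 6.4]
width: 0.0007
finger_force: 6.2
```

Still sliding; carry on in small steps.

```bash
python3 -m handwheel '[[0,-0.01,0,0,0,0],[0,-0.02,0,0,0,0],[0,-0.02,0,0,0,0]]'
python3 -m handwheel '[[0,-0.01,0,0,0,0],[0,-0.015,0,0,0,0],[0,-0.015,0,0,0,0]]'
```

```text
time: 8.17
tool_pos: [0.5071, -0.0037, 0.0315]
ee_rot: [3.139, 0.002, 3.03]
wrist_force: [-1.2, 3.6, 4.8]
width: 0.0004
finger_force: 2.4
time: 8.42
tool_pos: [0.5072, -0.0072, 0.0314]
ee_rot: [3.139, 0.003, 3.03]
wrist_force: [-0.7, 4.3, 5.9]
width: 0.0004
finger_force: 2.8
```

```bash
python3 - <<'E'
from bench import robot, viewer
import cv2
im=viewer.snapshot("scene")[:,:,::-1]; w=viewer.snapshot("wrist")[:,:,::-1]
a=cv2.resize(im[180:280,215:365],(450,300),interpolation=cv2.INTER_CUBIC); b=cv2.resize(w[130:330,110:410],(450,300),interpolation=cv2.INTER_CUBIC)
cv2.imwrite("pics/s3.png",cv2.vconcat([a,b]))
E
```

```text
(no output)
```

View pics/s3.png

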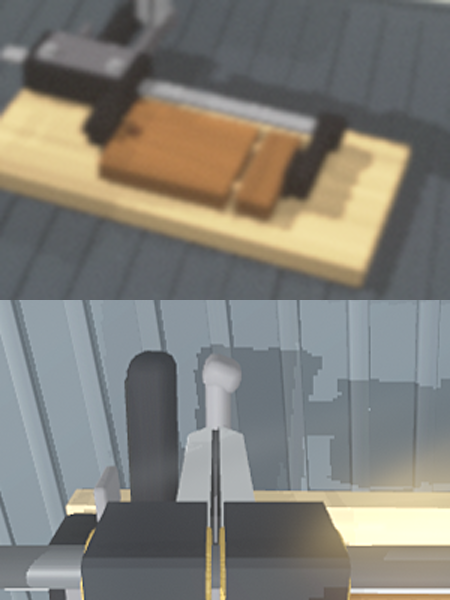

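The scene crop shows the jaw against the strip, with the board at the fixed jaw and a gap still left. The wrist crop shows the trigger knob (222,375) in line with the finger (215,430). So the finger has slipped over the top of the half-squeezed trigger, and I'll lift off, go back out and come in lower.

```bash
python3 -m handwheel '[[0,0,-0.1,0,0,0],[0,0,-0.2,0,0,0],[0,0.1,-0.2,0,0,0],[0,0.17,-0.2,0,0,0],[0,0.17,-0.2,0,0,0]]'
python3 -m handwheel '[[0,0,0.1,0,0,0],[0,0,0.2,0,0,0],[0,0,0.23,0,0,0],[0,0,0.23,0,0,0],[0,0,0.23,0,0,0]]'
```

```text
time: 8.93
tool_pos: [0.5101, 0.0269, 0.0702]
ee_rot: [3.141, 0.001, 3.031]
wrist_force: [-0.4, -0.5, -0.6]
width: 0.0004
finger_force: 0.0
time: 9.35
tool_pos: [0.5094, 0.0259, 0.0235]
ee_rot: [-3.141, -0.001, 3.03]
wrist_force: [-0.2, 0.9, 0.4]
width: 0.0005
finger_force: 0.3
```

```bash
python3 -m handwheel '[[0,0.02,0.02,0,0,0],[0,0.02,0.04,0,0,0],[0,0.02,0.04,0,0,0]]'
python3 -m handwheel '[[0,-0.03,0,0,0,0],[0,-0.05,0,0,0,0],[0,-0.05,0,0,0,0]]'
```

```text
time: 9.6
tool_pos: [0.5095, 0.0305, 0.0147]
ee_rot: [-3.141, -0.002, 3.031]
wrist_force: [-0.1, -0.0, 0.3]
width: 0.0005
finger_force: 0.0
time: 9.85
tool_pos: [0.508, 0.0242, 0.0152]
ee_rot: [3.134, -0.003, 3.03]
wrist_force: [-1.0, 9.3, -0.8]
width: 0.0003
finger_force: 4.2
```

Solid contact now, with no upward force. Squeeze on.

```bash
python3 -m handwheel '[[0,-0.015,0,0,0,0],[0,-0.03,0,0,0,0],[0,-0.03,0,0,0,0]]'
python3 -m handwheel '[[0,-0.01,0,0,0,0],[0,-0.02,0,0,0,0],[0,-0.02,0,0,0,0]]'
python3 -m handwheel '[[0,-0.01,0,0,0,0],[0,-0.02,0,0,0,0],[0,-0.02,0,0,0,0]]'
```

```text
time: 10.1
tool_pos: [0.5064, 0.0192, 0.0151]
ee_rot: [3.133, -0.005, 3.031]
wrist_force: [-3.8, 11.5, 1.0]
width: 0.0002
finger_force: 5.0
time: 10.35
tool_pos: [0.5053, 0.0155, 0.0151]
ee_rot: [3.133, -0.007, 3.031]
wrist_force: [-4.3, 11.7, 1.1]
width: 0.0003
finger_force: 5.2
time: 10.6
tool_pos: [0.5044, 0.012, 0.0151]
ee_rot: [3.132, -0.008, 3.032]
wrist_force: [-6.0, 11.5, 3.2]
width: 0.0006
finger_force: 5.8
```

```bash
python3 -m handwheel '[[0,-0.01,0,0,0,0],[0,-0.02,0,0,0,0],[0,-0.02,0,0,0,0]]'
python3 -m handwheel '[[0,-0.01,0,0,0,0],[0,-0.015,0,0,0,0],[0,-0.015,0,0,0,0]]'
```

```text
time: 10.85
tool_pos: [0.5037, 0.0082, 0.0151]
ee_rot: [3.132, -0.008, 3.032]
wrist_force: [-6.1, 12.4, 4.4]
width: 0.0005
finger_force: 6.1
time: 11.1
tool_pos: [0.5031, 0.0054, 0.015]
ee_rot: [3.132, -0.009, 3.032]
wrist_force: [-6.9, 11.8, 4.0]
width: 0.0002
finger_force: 6.3
```

```bash
python3 -m handwheel '[[0,0.07,0,0,0,0],[0,0.13,0,0,0,0],[0,0.14,0,0,0,0],[0,0.14,0,0,0,0],[0,0.12,0,0,0,0],[0,0.1,0,0,0,0],[0,0.1,0,0,0,0]]'
python3 -m handwheel '[[0,-0.01,0,0,0,0],[0,-0.02,0,0,0,0],[0,-0.02,0,0,0,0]]'
python3 -m handwheel '[[0,-0.01,0,0,0,0],[0,-0.02,0,0,0,0],[0,-0.02,0,0,0,0]]'
```

```text
time: 11.68
tool_pos: [0.5084, 0.0232, 0.016]
ee_rot: [3.134, -0.002, 3.03]
wrist_force: [-2.1, 10.9, 2.4]
width: 0.0007
finger_force: 4.9
time: 11.93
tool_pos: [0.5077, 0.021, 0.016]
ee_rot: [3.13, -0.003, 3.03]
wrist_force: [-1.0, 14.6, 2.6]
width: 0.0003
finger_force: 6.8
time: 12.18
tool_pos: [0.507, 0.0186, 0.016]
ee_rot: [3.128, -0.004, 3.03]
wrist_force: [-2.6, 17.5, 4.0]
width: 0.0007
finger_force: 8.4
```

Stiffening, so the strip is home. Now up to about 20 N.

```bash
python3 -m handwheel '[[0,-0.008,0,0,0,0],[0,-0.015,0,0,0,0],[0,-0.015,0,0,0,0],[0,-0.015,0,0,0,0]]'
```

```text
time: 12.52
tool_pos: [0.5065, 0.0171, 0.016]
ee_rot: [3.125, -0.004, 3.031]
wrist_force: [-2.8, 20.9, 4.9]
width: 0.0004
finger_force: 10.0
```

```bash
python3 -m handwheel '[[0,0.04,0,0,0,0],[0,0.08,0,0,0,0],[0,0.1,0,0,0,0],[0,0.1,0,0,0,0],[0,0.1,-0.15,0,0,0],[0,0.1,-0.3,0,0,0],[0,0.1,-0.45,0,0,0],[0,0.1,-0.5,0,0,0],[0,0.1,-0.5,0,0,0]]'
python3 - <<'E'
from bench import robot, viewer
import cv2
from h import *
p=robot.get_obs()["tool_pos"];print(p,p@ex*1000-588,p@ey*1000-40.5)
c=viewer.calibration("wrist"); np.save("c4.npy",c,allow_pickle=True)
im=viewer.snapshot("scene")[:,:,::-1]; w=viewer.snapshot("wrist")[:,:,::-1]
cv2.imwrite("pics/w4_raw.png",w)
a=cv2.resize(im[180:280,215:365],(450,300),interpolation=cv2.INTER_CUBIC); b=cv2.resize(w[130:330,110:410],(450,300),interpolation=cv2.INTER_CUBIC)
cv2.imwrite("pics/s4.png",cv2.vconcat([a,b]))
E
```

```text
time: 13.27
tool_pos: [0.5126, 0.0278, 0.1193]
ee_rot: [-3.141, 0.008, 3.03]
wrist_force: [0.2, 0.5, -0.1]
width: 0.0005
finger_force: 0.0
[0.51256004 0.02780597 0.11931059] -81.73377735510991 44.26720172838293
```

View pics/s4.png

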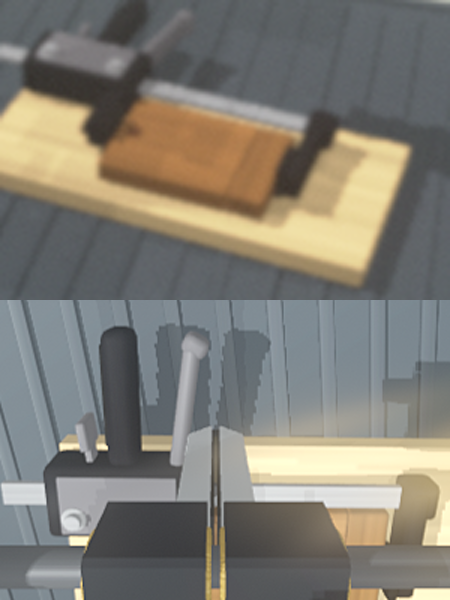

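The top crop shows the strip closed up against the board with no gap at about (235,170), and the wrist crop shows the trigger sprung back and the tab at (85,435). Now I'll go behind the tab.

```bash
python3 -m handwheel '[[-0.16,-0.2,0,0,0,0],[-0.16,-0.4,0,0,0,0],[-0.16,-0.6,0,0,0,0],[-0.16,-0.62,0,0,0,0],[-0.16,-0.62,0,0,0,0],[-0.16,-0.62,0,0,0,0]]'
python3 - <<'E'
from bench import robot, viewer
import cv2
from h import *
p=robot.get_obs()["tool_pos"];print(p,p@ex*1000-588,p@ey*1000-40.5)
w=viewer.snapshot("wrist")[:,:,::-1]
cv2.imwrite("pics/w5.png",cv2.resize(w[130:330,150:400],(750,600),interpolation=cv2.INTER_CUBIC))
E
```

```text
time: 13.87
tool_pos: [0.5268, -0.0975, 0.1134]
ee_rot: [3.14, -0.004, 3.029]
wrist_force: [-0.3, 0.1, 1.6]
width: 0.0005
finger_force: 0.0
[ 0.52684418 -0.09749326  0.11342853] -53.57168244980937 -78.65891145012293
```

View pics/w5.png

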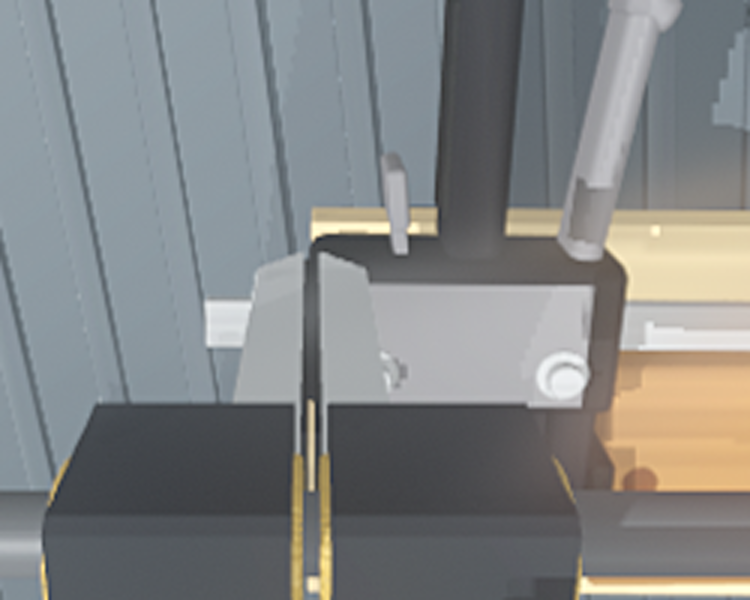

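The tab (395,155-250) is ahead and to the right of the finger tips (312,255), and the finger will come down clear of housing and plywood. Descend and press.

```bash
python3 -m handwheel '[[0,0,0.15,0,0,0],[0,0,0.3,0,0,0],[0,0,0.45,0,0,0],[0,0,0.49,0,0,0],[0,0,0.49,0,0,0]]'
python3 -m handwheel '[[0,0.02,0,0,0,0],[0,0.04,0,0,0,0],[0,0.06,0,0,0,0],[0,0.06,0,0,0,0]]'
python3 -m handwheel '[[0,0.01,0,0,0,0],[0,0.02,0,0,0,0],[0,0.02,0,0,0,0]]'
```

```text
time: 14.33
tool_pos: [0.5253, -0.0954, 0.0143]
ee_rot: [3.14, -0.007, 3.033]
wrist_force: [0.4, -1.4, -0.2]
width: 0.0003
finger_force: 0.0
time: 14.67
tool_pos: [0.5311, -0.0853, 0.0199]
ee_rot: [-3.141, 0.004, 3.032]
wrist_force: [0.1, 0.5, 1.0]
width: 0.0004
finger_force: 0.0
time: 14.92
tool_pos: [0.5303, -0.0818, 0.0183]
ee_rot: [3.141, 0.001, 3.031]
wrist_force: [-0.8, -0.9, 0.8]
width: 0.0004
finger_force: 0.1
```

```bash
python3 -m handwheel '[[0,0.01,0,0,0,0],[0,0.02,0,0,0,0],[0,0.02,0,0,0,0]]'
python3 -m handwheel '[[0,0.01,0,0,0,0],[0,0.015,0,0,0,0],[0,0.015,0,0,0,0]]'
python3 -m handwheel '[[0,0.01,0,0,0,0],[0,0.015,0,0,0,0],[0,0.015,0,0,0,0]]'
```

```text
time: 15.17
tool_pos: [0.5301, -0.0787, 0.018]
ee_rot: [-3.14, -0.0, 3.031]
wrist_force: [-1.2, -2.9, 2.2]
width: 0.0004
finger_force: 1.8
time: 15.42
tool_pos: [0.5303, -0.0761, 0.0179]
ee_rot: [-3.139, -0.001, 3.03]
wrist_force: [-2.2, -5.3, 2.2]
width: 0.0008
finger_force: 2.9
time: 15.67
tool_pos: [0.5304, -0.0759, 0.0181]
ee_rot: [-3.134, -0.001, 3.03]
wrist_force: [-3.3, -10.8, 3.3]
width: 0.0002
finger_force: 5.7
```

The tab is on its stop. I'll back off, lift and check.

```bash
python3 -m handwheel '[[0,0,0,0,0,0],[0,0,0,0,0,0],[0,-0.05,0,0,0,0],[0,-0.1,0,0,0,0],[0,-0.1,0,0,0,0],[0,-0.1,-0.2,0,0,0],[0,-0.1,-0.4,0,0,0],[0,-0.1,-0.6,0,0,0],[0,-0.1,-0.6,0,0,0]]'
python3 -m handwheel '[[0.5,-0.3,0,0,0,0],[0.5,-0.3,0,0,0,0],[0.5,-0.3,0,0,0,0],[0.5,-0.3,0,0,0,0],[0.5,-0.3,0,0,0,0]]'
python3 - <<'E'
from bench import robot, viewer
import cv2
im=viewer.snapshot("scene")[:,:,::-1]; w=viewer.snapshot("top")[:,:,::-1]
a=cv2.resize(im[180:280,215:365],(450,300),interpolation=cv2.INTER_CUBIC); b=cv2.resize(w[120:220,170:320],(450,300),interpolation=cv2.INTER_CUBIC)
cv2.imwrite("pics/s6.png",cv2.vconcat([a,b]))
E
```

```text
time: 16.42
tool_pos: [0.534, -0.0923, 0.1474]
ee_rot: [-3.141, 0.017, 3.031]
wrist_force: [0.7, -0.9, 1.0]
width: 0.0001
finger_force: 0.0
time: 16.83
tool_pos: [0.4224, -0.1402, 0.1377]
ee_rot: [3.14, 0.001, 3.029]
wrist_force: [0.3, -0.8, 0.0]
width: 0.0004
finger_force: 0.0
```

View pics/s6.png

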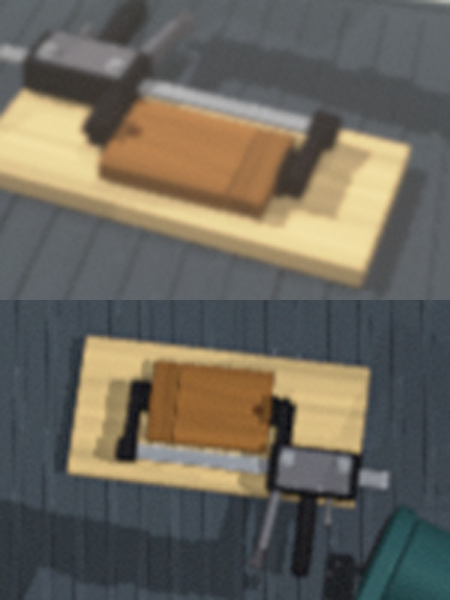

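The board is closed up, but the jaw seems barely to have moved. I'll compare the two crops numerically.

```bash
python3 - <<'E'
import cv2,numpy as np
a=cv2.imread("pics/s4.png",0)[:300].astype(np.float32);b=cv2.imread("pics/s6.png",0)[:300].astype(np.float32)
def s(x0,x1,y0,y1):
    t=a[y0:y1,x0:x1]; r=cv2.matchTemplate(b[y0-15:y1+15,x0-25:x1+25],t,cv2.TM_CCOEFF_NORMED); _,v,_,l=cv2.minMaxLoc(r); return v,l[0]-25,l[1]-15
print("jaw",s(285,340,105,190),"fixed",s(85,140,70,140),"barend",s(300,345,105,145),"strip",s(200,275,120,210),"board",s(110,200,100,190))
E
```

```text
jaw (0.9964732527732849, 3, 1) fixed (0.9964359998703003, 0, 0) barend (0.9908229112625122, 3, 0) strip (0.9789038896560669, 0, 0) board (0.9904355406761169, -1, 0)
```

The jaw went out by about 3 px of the enlarged image, roughly 3 mm. To confirm the slack, I'll look from the earlier wrist pose and measure the jaw shift there.

```bash
python3 -m handwheel '[[-0.355,0.885,0.09,0,0,0],[-0.355,0.885,0.09,0,0,0],[-0.355,0.885,0.09,0,0,0],[-0.355,0.885,0.09,0,0,0],[-0.355,0.885,0.09,0,0,0],[-0.355,0.885,0.09,0,0,0],[-0.355,0.885,0.09,0,0,0],[-0.355,0.885,0.09,0,0,0]]'
python3 - <<'E'
from bench import robot, viewer
import cv2
from h import *
c4=np.load("c4.npy",allow_pickle=True).item(); c=viewer.calibration("wrist")
w=viewer.snapshot("wrist")[:,:,::-1]; cv2.imwrite("pics/w7_raw.png",w)
print(robot.get_obs()["tool_pos"])
g=lambda i:cv2.resize(cv2.cvtColor(i,cv2.COLOR_BGR2GRAY),None,fx=4,fy=4,interpolation=cv2.INTER_CUBIC).astype(np.float32)
a,b=g(cv2.imread("pics/w4_raw.png")),g(np.ascontiguousarray(w))
def s(n,x0,x1,y0,y1): # raw px
    x0,x1,y0,y1=[4*k for k in(x0,x1,y0,y1)]; t=a[y0:y1,x0:x1]; r=cv2.matchTemplate(b[y0-48:y1+48,x0-48:x1+48],t,cv2.TM_CCOEFF_NORMED); _,v,_,l=cv2.minMaxLoc(r); print(n,round(v,3),(l[0]-48)/4,(l[1]-48)/4)
s("jaw",370,405,242,300); s("housing",138,185,230,270); s("barback",108,135,245,275); s("strip",335,368,268,296); s("handle",176,206,145,235); s("tab",158,176,200,235)
for k in (c4,c):
    print("pred",[proj(k,(588+x)/1e3*ex+(40.5+y)/1e3*ey+[0,0,.008+z/1e3]).round(1).tolist() for x,y,z in((0,-78,64),(0,150,45),(0,150+4,45),(-51,-49,50))])
E
```

```text
time: 17.6
tool_pos: [0.5131, 0.0279, 0.1193]
ee_rot: [-3.141, -0.001, 3.032]
wrist_force: [-0.4, -0.7, 0.9]
width: 0.0007
finger_force: 0.0
[0.51301819 0.02730278 0.11961571]
jaw 0.972 1.0 -0.75
housing 0.982 0.25 -2.25
barback 0.958 2.25 -2.25
strip 0.88 -0.5 0.0
handle 0.992 0.0 -2.0
tab 0.918 1.0 -2.25
pred [[139.2, 266.0], [345.9, 256.4], [349.4, 256.4], [165.8, 216.8]]
pred [[138.5, 266.0], [345.7, 256.9], [349.3, 256.9], [165.5, 216.7]]
```

The bar slid back about 2.3 mm, more than the flex, and the tab has come in, so the jaws have let go. A second, longer press on the tab is cheap insurance.

```bash
python3 -m handwheel '[[-0.16,-0.2,0,0,0,0],[-0.16,-0.4,0,0,0,0],[-0.16,-0.6,0,0,0,0],[-0.16,-0.62,0,0,0,0],[-0.16,-0.62,0,0,0,0],[-0.16,-0.62,0,0,0,0]]'
python3 -m handwheel '[[0,0,0.15,0,0,0],[0,0,0.3,0,0,0],[0,0,0.45,0,0,0],[0,0,0.49,0,0,0],[0,0,0.49,0,0,0],[0,0,0.49,0,0,0]]'
python3 -m handwheel '[[0,0.02,0,0,0,0],[0,0.04,0,0,0,0],[0,0.06,0,0,0,0],[0,0.08,0,0,0,0],[0,0.09,0,0,0,0],[0,0.1,0,0,0,0],[0,0.1,0,0,0,0]]'
```

```text
time: 18.15
tool_pos: [0.5306, -0.0999, 0.12]
ee_rot: [3.141, 0.0, 3.028]
wrist_force: [0.7, 0.9, 0.5]
width: 0.0005
finger_force: 0.0
time: 18.65
tool_pos: [0.5314, -0.0983, 0.0226]
ee_rot: [3.141, 0.001, 3.032]
wrist_force: [-0.4, 0.8, 0.1]
width: 0.0006
finger_force: 0.0
time: 19.23
tool_pos: [0.5335, -0.0799, 0.0224]
ee_rot: [-3.14, 0.001, 3.031]
wrist_force: [-0.6, -2.2, 1.8]
width: 0.0005
finger_force: 1.4
```

```bash
python3 -m handwheel '[[0,0.01,0,0,0,0],[0,0.02,0,0,0,0],[0,0.03,0,0,0,0],[0,0.03,0,0,0,0],[0,0.03,0,0,0,0],[0,0.03,0,0,0,0],[0,0.03,0,0,0,0],[0,0.03,0,0,0,0],[0,0.03,0,0,0,0],[0,0.03,0,0,0,0]]'
python3 -m handwheel '[[0,-0.05,0,0,0,0],[0,-0.09,0,0,0,0],[0,-0.09,0,0,0,0],[0,-0.09,-0.2,0,0,0],[0,-0.09,-0.4,0,0,0],[0,-0.09,-0.49,0,0,0],[0,-0.09,-0.49,0,0,0]]'
python3 -m handwheel '[[0.16,0.2,0,0,0,0],[0.16,0.4,0,0,0,0],[0.16,0.6,0,0,0,0],[0.16,0.64,0,0,0,0],[0.16,0.64,0,0,0,0],[0.16,0.64,0,0,0,0],[0.16,0.64,0,0,0,0]]'
python3 - <<'E'
from bench import robot, viewer
import cv2
from h import *
w=viewer.snapshot("wrist")[:,:,::-1]; print(robot.get_obs()["tool_pos"])
g=lambda i:cv2.resize(cv2.cvtColor(i,cv2.COLOR_BGR2GRAY),None,fx=4,fy=4,interpolation=cv2.INTER_CUBIC).astype(np.float32)
b=g(np.ascontiguousarray(w))
for f in("w4","w7"):
  a=g(cv2.imread(f"pics/{f}_raw.png"))
  def s(n,x0,x1,y0,y1):
    x0,x1,y0,y1=[4*k for k in(x0,x1,y0,y1)]; t=a[y0:y1,x0:x1]; r=cv2.matchTemplate(b[y0-48:y1+48,x0-48:x1+48],t,cv2.TM_CCOEFF_NORMED); _,v,_,l=cv2.minMaxLoc(r); print(f,n,round(v,3),(l[0]-48)/4,(l[1]-48)/4)
  s("jaw",370,405,242,300); s("housing",138,185,230,270); s("barback",108,135,245,275);s("strip",335,368,268,296); s("tab",158,176,200,235)
E
```

```text
time: 20.07
tool_pos: [0.5337, -0.0765, 0.0223]
ee_rot: [-3.136, 0.0, 3.029]
wrist_force: [-2.6, -7.9, 3.5]
width: 0.0002
finger_force: 4.3
time: 20.65
tool_pos: [0.5354, -0.0914, 0.1257]
ee_rot: [-3.142, 0.011, 3.031]
wrist_force: [0.8, 0.1, 0.6]
width: 0.0007
finger_force: 0.0
time: 21.23
tool_pos: [0.5139, 0.0386, 0.1188]
ee_rot: [-3.141, -0.002, 3.03]
wrist_force: [0.5, -0.6, -0.5]
width: 0.0006
finger_force: 0.0
[0.5140225  0.03828642 0.11905791]
w4 jaw 0.972 -7.5 -0.5
w4 housing 0.959 -9.75 -1.25
w4 barback 0.98 -7.25 -1.25
w4 strip 0.717 -2.25 -1.0
w4 tab 0.957 -8.5 -1.25
w7 jaw 0.983 -8.75 0.25
w7 housing 0.974 -9.75 1.0
w7 barback 0.981 -8.75 1.0
w7 strip 0.726 -1.5 0.0
w7 tab 0.985 -9.75 1.0
```

```bash
python3 -c "
from bench import robot
print(robot.close_job())"
```

```text
the job is handed in; nothing more can be done
None
```

The strip is home against the board, nipped up at about 20.5 N on the trigger (roughly 74 N at the jaws, estimated from the stated ratio). The release tab was then pressed twice, the bar slid back about 2.5–3 mm, and the job is handed in; the finger slipped off the trigger once on the way, and the slack is judged from that bar movement, as I did not see the gap directly.

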